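# Clear the cutting board and hold the square in its corner

## Task

With the scraper block, sweep both biscuit scraps off the white cutting board onto the worktop without touching them with the fingers, then stand the scraper upright on the worktop and let go of it. Then take the steel square by its grip, lay it flat on the board and press it into the corner of the two fences until both of its outer faces touch, and finish while holding it there, still gripping it and still pressing it against both fences. Leave the honey jar and the small tub where they stand.

Things in the scene. Friction and masses are not known exactly. Their poses are not given: they have to be found in the camera images.
- board: White plastic cutting board fixed to the worktop, 14 mm thick, with two aluminium fences on it. Origin under the middle of the open cutting area, at worktop height; the open area reaches 70 mm to either side of it along x and 75 mm along y. Its x points to the back fence (away from the robot), y to the left fence, z up. The front (-x) and right (-y) edges are open.
- back_fence: Aluminium bar along the back edge of the board, 12 mm thick (x), 162 mm long, 12 mm high above the board; origin on the board's top, in the bar's thickness middle, so its inner face lies 6 mm towards -x of the board's axes.
- side_fence: Aluminium bar along the left edge of the board, 12 mm thick (y), 140 mm long, 12 mm high above the board; origin on the board's top at the bar's middle, so its inner face lies 6 mm towards -y. It is square to the back fence.
- board_corner (a point): Inner corner where the inner faces of both fences meet the top of the board; axes as the board's (x to the back fence, y to the left fence).
- square: Loose steel square of 0.25 kg, L-shaped: long leg 100 mm along its y, short leg 90 mm along its x, both 24 mm wide and 12 mm thick, with a black grip rib standing on the middle of the long leg. Origin on the underside, below the grip. Seated, its axes are those of the board: the outer face of the long leg (+x) touches the back fence, the outer face of the short leg (+y) touches the left fence.
- square_grip (a point): Middle of the square's black grip rib, which is 16 mm thick (x), 50 mm long (y) and stands from 12 mm to 64 mm above the underside; this point is 44 mm above the underside. When the square is seated the rib's nearer face stands 4 mm from the back fence's inner face, so fingers must stay higher than the fence. Axes as the square's.
- square_corner (a point): Outer corner of the square at its underside: 12 mm along x and 45 mm along y from the square's origin. Axes as the square's.
- scraper: Loose scraper block of 0.16 kg, standing on its foot: grey foot 20 mm (x) by 110 mm (y) by 20 mm high with steel faces, wooden grip rib on top, 60 mm high in all. Origin in the middle of the underside. Both long faces sweep alike.
- scraper_grip (a point): Middle of the scraper's wooden grip rib, which is 16 mm thick (x), 70 mm long (y) and stands from 20 mm to 60 mm above the underside; this point is 40 mm above the underside. Axes as the scraper's.
- chip_a: Biscuit scrap, 28 x 41 x 6 mm, 12 g, lying loose on the board in the way of the square, nearer the left fence. Origin in the middle of its underside. At least 35 mm are free between the scraps and the back fence, room to set the scraper down behind them; both lie within 113 mm of the left fence, and one pull of the scraper beside that fence can take both.
- chip_b: The other biscuit scrap, of the same size, to the right of the first. Origin in the middle of its underside.
- honey_jar: Bystander: honey jar with a yellow lid, 68 mm wide, 112 mm high, on the left. Origin under its middle.
- small_tub: Bystander: small white tub, 80 x 92 x 66 mm, to the right of the board. Origin under its middle.
- pail_rim (a point): Obstacles. This is the rim point farthest from the robot of the fixed grey pail, 245 mm wide and 176 mm high, between the robot and the board's right side. A fixed solid air hose, 25 mm thick, rises on the right through world points (0.23, -0.10, 0.10), (0.29, -0.20, 0.28), (0.40, -0.26, 0.61), (0.47, -0.28, 1.02): an arm starting to its right must fold in to pass left.
Not all that is in view belongs to the job. What is shaped like the chip_b but purple or red is not meant. Several things look just like the scraper: the one meant starts farthest to the robot's right.

How it is judged:
On the way, in this order (a step that is already met when the one before it is completed fails the run):
1. both scraps are off the board, with the scraper in the gripper (height (world z) of each of chip_a, chip_b below 0.01 m and contact force between the fingers and scraper above 0.5 N), for 0.1 s.
2. the scraper stands released on the worktop (height (world z) of scraper below 0.006 m and angle between scraper's own z axis and vertical below 0.15 rad and contact force between the fingers and scraper below 0.1 N and linear speed of scraper below 0.02 m/s), for 0.2 s.
3. the gripped square touches both fences (x of square_corner in the frame of board_corner between -0.004 and 0.003 m and y of square_corner in the frame of board_corner between -0.004 and 0.003 m and z of square_corner in the frame of board_corner below 0.004 m and angle between square_corner's own z axis and vertical below 0.06 rad and angle between the x axis of square and the x axis of board, either way round below 0.035 rad and contact force between square and back_fence above 0.5 N and contact force between square and side_fence above 0.5 N and contact force between the fingers and square above 1 N), for 0.3 s.
At the end, for the whole second after the job is handed in: Both scraps off the board (undersides below 10 mm); scraper upright on the worktop; square at rest flat on the board (4 mm), outer corner within 4 mm of the fence corner each way, under 0.035 rad askew, over 0.5 N on each fence, still gripped (over 1 N) (all of step 3 and height (world z) of each of chip_a, chip_b below 0.01 m and height (world z) of scraper below 0.006 m and angle between scraper's own z axis and vertical below 0.15 rad and linear speed of square below 0.02 m/s); the arm keeps its last pose, push and grip.
It fails at once if a bystander was pushed more than 20 mm (distance of any of honey_jar, small_tub from where it was at the start of the episode above 0.02 m).
It fails at once if the fingers touched a biscuit scrap (contact force between the fingers and chip_a above 0.5 N or contact force between the fingers and chip_b above 0.5 N).
It also fails if it takes over 70 s, if anything falls off the work surface, if the arm or the gripper's body presses on something with over 40 N, if the wrist force passes 120 N, or if a joint passes its speed limit or range.

## Robot

A 6-joint arm with a two-finger parallel gripper is mounted at the origin on the work surface; the furniture and walls round the work are solid. World frame = base frame: x ahead of the robot, y to its left, z up, the work surface at z = 0. Lengths are in m, angles in rad, forces in N, time in s.
With the tool pointing down it reaches from about 0.25 to 0.775 m from the base axis. Payload 4 kg.
Tool frame: the origin (TCP) lies at the very end of the fingers, on their centre line; the grasp point (between the pads) lies 19 mm behind it; z points along the fingers, y is the direction in which the jaws open and shut (so a half turn about z gives the same grasp; the last joint's range is limited). The gripper opens to 94 mm and grips with 3 to 60 N. Pads are 16 mm wide; open, the fingers measure 119 mm over their backs; the gripper's body (75 mm by 177 mm) begins 78 mm behind the grasp point.
Start: joints at [-1.41, 0.087, 1.371, -0, 1.684, -0.103], TCP at [0.143, -0.531, 0.206] pointing down, gripper open.
Joint ranges: [-3.1, 3.1], [-0.76, 2.03], [0.27, 2.55], [-1.08, 4.22], [0.17, 2.65], [-2.57, 2.57]. Speed limits (rad/s): [2.79, 2.79, 3.14, 3.14, 3.14, 3.14].

## Interface

Orientations are given as [roll, pitch, yaw] about the fixed x, y, z axes, in that order (R = Rz(yaw) Ry(pitch) Rx(roll)).
In Python, from rig import bot, cams, workorder gives the robot as it stands.
- The arm moves only by the tool jog_arm, never from a script. Its argument "commands" is a list of rows, each an object with "travel": the shift along the world's x, y, z in mm, a list of three; "rot": the turn, a rotation vector about the world's x, y, z in rad, a list of three. A call has 1 to 8 rows; each row shifts and turns the commanded pose from where the row before left it; what a row does not reach is not made up. A row lasts 1/10 s, in which the tool goes at most 50 mm and 8.59 degrees, less where a joint would pass 70% of its speed; a pose out of reach is approached as far as the arm can. A call with a gripper value outside its range is refused whole. "hand" is the opening, from 0 (shut) to 1 (fully open), set as the call begins (left out, the last holds). The fingers move at their own pace and stop on an object; "grip_force" is the grip in N (left out, the last holds). Time passes only in rows, so rows that do not move let the fingers close. It gives the time, the measured TCP pose, the force and the opening at its end, in the units of the state.
- bot.get_state(): the state, without advancing time (a new reading comes with each control period).
- cams.read_camera(name): name is "side" or "top"; returns the picture (384x512x3 uint8, blue, green, red); there is no depth.
- cams.calibration(name): a dict with "vertical_fov" (degrees; the focal length in pixels is half the picture's height over the tangent of half this angle, whatever the lens; pixels are square), "cx", "cy" (the principal point, pixels), "origin" and "orientation" of the camera in the world. Camera axes: x right, y up, looking along -z (the intrinsics and any distortion apply to the point x, -y, -z); pixel columns grow to the right and rows downward; lengths in m; the calibration is good to about 2 mm. A picture is of the moment at which its call begins. calibration takes no time and is no camera call.
- workorder.hand_in(): hands the job in, once; it reports no verdict.
The state is a dict: "clock": time; "joint_pos": joint angles; "qvel": joint speeds; "tau": joint torques, N m; "tcp_pos": TCP position; "eef_rot": TCP orientation; "ft_force": force on the tool from outside, world axes, zero at the start; "ft_torque": the same for the moment, N m; "finger_gap": finger opening in m.
Only numpy, scipy, OpenCV 4.12 (cv2) and the standard library are available. Lean on these libraries where they do the work, as an engineer would, in place of code of your own. Each camera call takes 0.05 s, during which the arm holds its last target.

## Working session

There is one attempt and no reset: what is moved stays moved. The work goes in short steps, Python scripts to look and compute and a tool call to move; the robot and the scene stay as the last step left them, time stands still between calls to the robot, and variables do not carry over. Pictures are saved under pics/ and viewed, and the job is handed in when it is done.

Besides the shell and the picture viewer there is one more tool, called after "Request:" by a JSON object that holds its "api" and its "payload", one argument or row to a line. jog_arm: Moves the arm, as the interface text tells. Its arguments: {"type":"object","properties":{"commands":{"type":"array"},"hand":{"type":"number"},"grip_force":{"type":"number"}},"required":["commands"]}

```bash
ls; mkdir -p pics
python3 - <<'E'
from rig import bot,cams
import cv2
for n in ("side","top"):
    im=cams.read_camera(n); cv2.imwrite(f"pics/{n}0.png",im); print(n,cams.calibration(n))
print(bot.get_state())
E
```

```text
pics
side {'vertical_fov': 43.93568449613532, 'cx': 255.30241353725128, 'cy': 185.10575287220541, 'origin': array([ 0.84189335, -0.68095421,  1.04803283]), 'orientation': array([0.83197093, 0.01756906, 0.40808063])}
top {'vertical_fov': 49.96820039169625, 'cx': 255.50777159985816, 'cy': 195.01786218141018, 'origin': array([0.33254957, 0.25879242, 1.07964467]), 'orientation': array([ 9.14882915e-02, -1.37368856e-03, -1.55659050e+00])}
{'clock': 0.1, 'joint_pos': array([-1.41010745e+00,  8.78837702e-02,  1.37207334e+00, -5.32231473e-05,
        1.68359859e+00, -1.03091300e-01]), 'qvel': array([-4.28085847e-05, -2.49500564e-03, -4.64988400e-03, -1.38040595e-03,
        1.18598194e-03, -1.75457414e-03]), 'tau': array([ 3.04888323e-03, -3.41253269e+01, -3.03300118e+01,  7.21405051e-02,
        3.04436870e-02, -9.94372635e-05]), 'tcp_pos': array([ 0.14330636, -0.53049791,  0.20443487]), 'eef_rot': array([-3.13963458e+00, -1.49399197e-04,  2.63774087e-01]), 'ft_force': array([0.56599326, 0.54375989, 0.73210056]), 'ft_torque': array([ 0.00413531, -0.00436776,  0.00553946]), 'finger_gap': 0.09405094184919019}
```

View pics/side0.png

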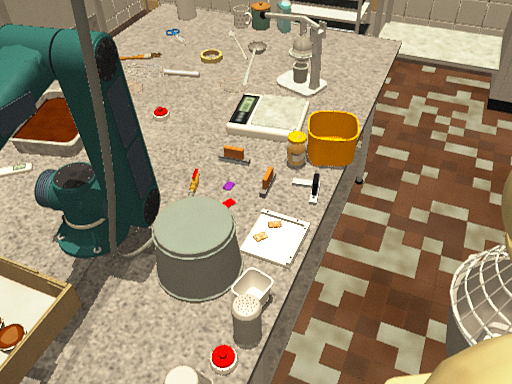

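View pics/top0.png

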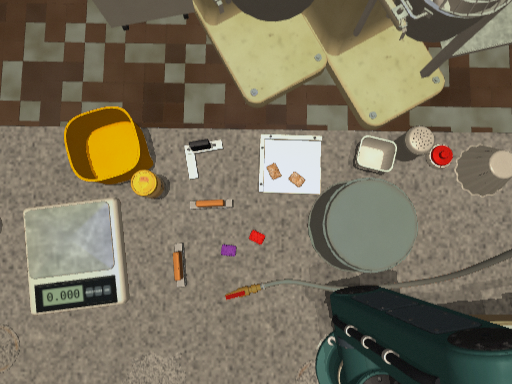

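```bash
cat > h.py <<'E'
import numpy as np, cv2
from scipy.spatial.transform import Rotation as R
from rig import cams
def K(n):
    c=cams.calibration(n); f=192/np.tan(np.radians(c['vertical_fov'])/2)
    return c,f,R.from_euler('xyz',c['orientation']).as_matrix(),np.array(c['origin'])
def plane(n,u,v,z):
    c,f,M,o=K(n); d=M@np.array([(u-c['cx'])/f,-(v-c['cy'])/f,-1]); return o+d*(z-o[2])/d[2]
def proj(n,p):
    c,f,M,o=K(n); q=M.T@(np.array(p)-o); return np.array([c['cx']+f*q[0]/-q[2], c['cy']-f*q[1]/-q[2]])
def ray(n,u,v):
    c,f,M,o=K(n); d=M@np.array([(u-c['cx'])/f,-(v-c['cy'])/f,-1]); return o,d/np.linalg.norm(d)
def tri(u1,u2):
    o1,d1=ray('top',*u1);o2,d2=ray('side',*u2)
    A=np.array([d1,-d2]).T; s=np.linalg.lstsq(A,o2-o1,rcond=None)[0]
    a=o1+s[0]*d1;b=o2+s[1]*d2; return (a+b)/2,np.linalg.norm(a-b)
def crop(im,x0,y0,w,h,s,name): cv2.imwrite(name,cv2.resize(im[y0:y0+h,x0:x0+w],None,fx=s,fy=s,interpolation=cv2.INTER_CUBIC))
E
python3 - <<'E'
from h import *
t=cv2.imread('pics/top0.png'); s=cv2.imread('pics/side0.png')
crop(t,160,120,170,130,4.5,'pics/c1.png'); crop(s,170,110,170,160,3.7,'pics/c2.png')
for p in [(0.35,0,0),(0.29,-.2,.28),(0,0,0)]: print(proj('top',p),proj('side',p))
E
```

```text
[354.05886026 227.52805344] [196.32805415 266.46689973]
[493.15441805 258.43858385] [112.77654054 245.0134814 ]
[355.1146226  365.96843005] [ 93.12821018 230.42775542]
```

View pics/c1.png

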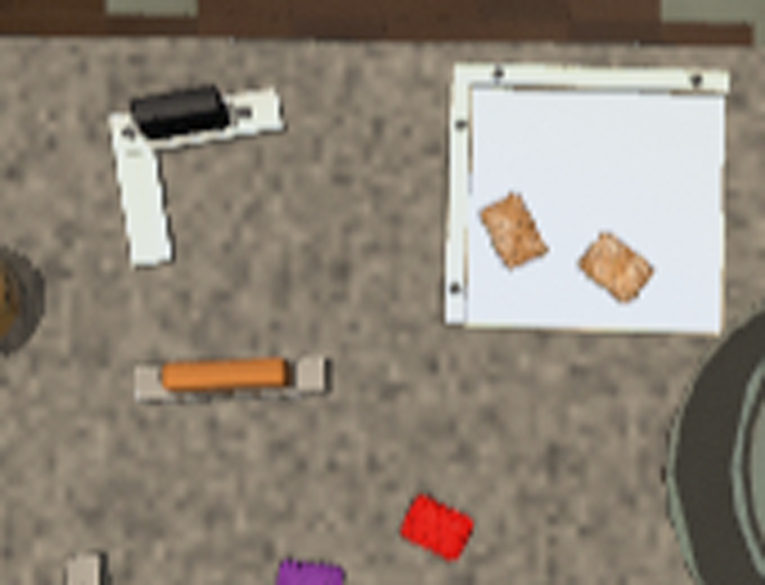

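View pics/c2.png

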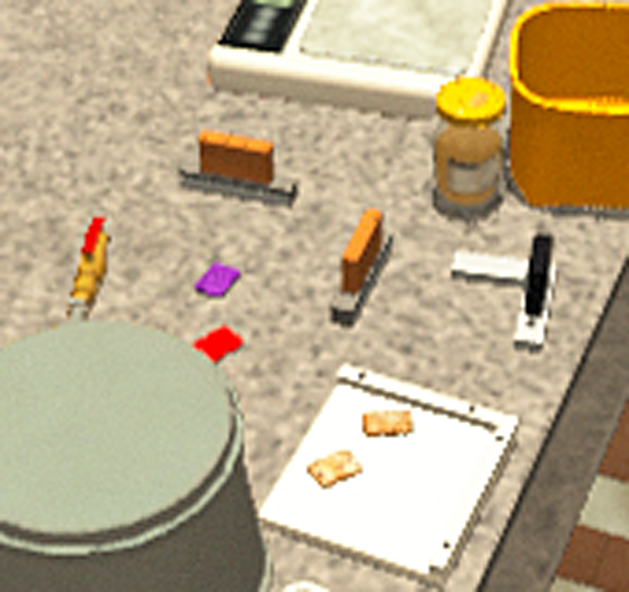

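Run:
```python
from h import *
t=cv2.imread('pics/top0.png'); s=cv2.imread('pics/side0.png')
def grid(im,x0,y0,w,h,sc,name):
    a=cv2.resize(im[y0:y0+h,x0:x0+w],None,fx=sc,fy=sc,interpolation=cv2.INTER_NEAREST)
    for x in range(x0-x0%10+10,x0+w,10): cv2.putText(a,str(x),((x-x0)*sc,10),0,.4,(0,0,255),1); cv2.line(a,((x-x0)*sc,12),((x-x0)*sc,18),(0,0,255))
    for y in range(y0-y0%10+10,y0+h,10): cv2.putText(a,str(y),(0,(y-y0)*sc+4),0,.4,(0,0,255),1)
    cv2.imwrite(name,a)
grid(t,252,128,76,72,8,'pics/d1.png'); grid(t,178,132,60,80,7,'pics/d2.png')
```

```text
(no output)
```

View pics/d1.png

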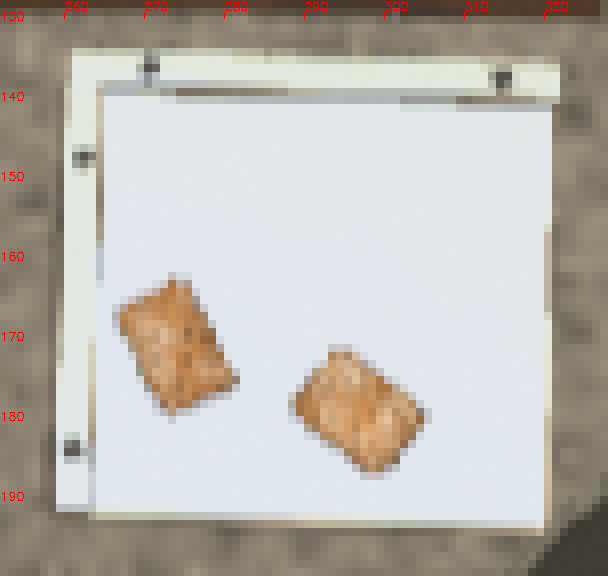

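View pics/d2.png

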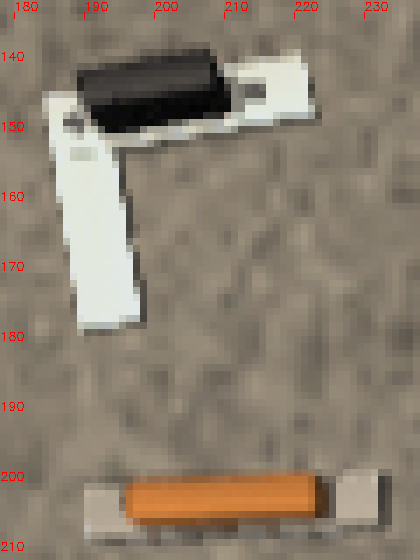

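```bash
cat > m.py <<'E'
from h import *
def q(n,l):
    for name,u,v,z in l: print(name,np.round(plane(n,u,v,z)[:2]*1000,1))
d1=lambda x,y:(252+x/8,128+y/8)
d2=lambda x,y:(178+x/7,132+y/7)
q('top',[('TL',*d1(72,48),.026),('TR',*d1(560,65),.026),('BL',*d1(56,510),.026),('inner',*d1(104,94),.014),('FR',*d1(545,520),.014),('FL',*d1(94,514),.014),
('BRin',*d1(551,104),.014)])
q('top',[('chipA',*d1(178,346),.02),('chipA l',*d1(118,310),.02),('A top',*d1(178,280),.02),('A bot',*d1(172,412),.02),('B top',*d1(345,350),.02),('chipB',*d1(360,412),.02),('B bot',*d1(375,474),.02),('B right',*d1(425,415),.02)])
q('top',[('rib l',*d2(126,501),.06),('rib r',*d2(315,494),.06),('foot rt',*d2(382,469),.02),('foot rb',*d2(380,525),.02),('foot lt',*d2(84,484),.02),('foot lb',*d2(84,534),.02)])
q('top',[('sq rib tl',*d2(77,72),.064),('sq rib bl',*d2(90,103),.064),('sq rib tr',*d2(210,50),.064),('rib br',*d2(218,83),.064),('corner',*d2(43,94),.012),('long end R',*d2(300,55),.012),('long endRin',*d2(315,112),.012),('short end',*d2(77,325),.012),('short end in',*d2(142,318),.012)])
E
python3 m.py
```

```text
TL [588.9 246.7]
TR [585.6  87.9]
BL [437.8 249.9]
inner [576.6 235.8]
FR [438.   90.9]
FL [437.9 237.4]
BRin [575.4  88.9]
chipA [492.4 210.9]
chipA l [504.  230.6]
A top [514.1 211.2]
A bot [470.8 212.7]
B top [491.9 156.7]
chipB [471.7 151.8]
B bot [451.6 146.8]
B right [471.  130.7]
rib l [402.7 406. ]
rib r [406.1 339.1]
foot rt [418.6 317.7]
foot rb [397.9 318.1]
foot lt [411.5 427.4]
foot lb [393.1 426.9]
sq rib tl [555.9 427.1]
sq rib bl [544.8 422.2]
sq rib tr [564.6 379.8]
rib br [552.7 376.6]
corner [558.8 448.3]
long end R [575.1 352.1]
long endRin [553.4 345.9]
short end [471.5 433. ]
short end in [474.5 408.8]
```

Request:
{"api": "jog_arm", "payload": {
  "commands": [
    {"travel": [-11, 40, 23], "rot": [0, 0, 0]},
    {"travel": [-11, 40, 23], "rot": [0, 0, 0]},
    {"travel": [-11, 40, 23], "rot": [0, 0, 0]},
    {"travel": [-11, 40, 23], "rot": [0, 0, 0]},
    {"travel": [-11, 40, 22], "rot": [0, 0, 0]},
    {"travel": [-11, 40, 22], "rot": [0, 0, 0]},
    {"travel": [-11, 40, 22], "rot": [0, 0, 0]},
    {"travel": [0, 0, 0], "rot": [0, 0, 0]}
  ],
  "hand": 1,
  "grip_force": 30
}}

```text
clock: 0.9
tcp_pos: [0.0659, -0.2486, 0.3681]
eef_rot: [3.131, 0.003, 0.263]
ft_force: [-0.5, 0.3, 1.1]
finger_gap: 0.0935
```

Request:
{"api": "jog_arm", "payload": {
  "commands": [
    {"travel": [43, 14, 0], "rot": [0, 0, 0]},
    {"travel": [39, 23, 0], "rot": [0, 0, 0]},
    {"travel": [35, 29, 0], "rot": [0, 0, 0]},
    {"travel": [29, 35, 0], "rot": [0, 0, 0]},
    {"travel": [23, 39, 0], "rot": [0, 0, 0]},
    {"travel": [15, 43, 0], "rot": [0, 0, 0]},
    {"travel": [8, 44, 0], "rot": [0, 0, 0]},
    {"travel": [0, 46, 0], "rot": [0, 0, 0]}
  ]
}}

```text
clock: 1.7
tcp_pos: [0.2592, 0.0238, 0.3619]
eef_rot: [-3.141, 0.002, 0.264]
ft_force: [1.2, 1.2, 0.4]
finger_gap: 0.0938
```

Request:
{"api": "jog_arm", "payload": {
  "commands": [
    {"travel": [14, 35, -10], "rot": [0, 0, 0.136]},
    {"travel": [14, 35, -10], "rot": [0, 0, 0.136]},
    {"travel": [14, 35, -10], "rot": [0, 0, 0.136]},
    {"travel": [14, 35, -10], "rot": [0, 0, 0.136]},
    {"travel": [14, 35, -15], "rot": [0, 0, 0.136]},
    {"travel": [15, 35, -15], "rot": [0, 0, 0.136]},
    {"travel": [15, 35, -15], "rot": [0, 0, 0.136]},
    {"travel": [15, 35, -15], "rot": [0, 0, 0.136]}
  ]
}}

```text
clock: 2.5
tcp_pos: [0.3737, 0.3039, 0.261]
eef_rot: [-3.14, 0.002, 1.358]
ft_force: [0.0, -0.3, 0.7]
finger_gap: 0.0938
```

Request:
{"api": "jog_arm", "payload": {
  "commands": [
    {"travel": [15, 35, -15], "rot": [0, 0, 0.136]},
    {"travel": [15, 34, -15], "rot": [0, 0, 0.136]},
    {"travel": [0, 0, -40], "rot": [0, 0, 0]},
    {"travel": [0, 0, -40], "rot": [0, 0, 0]},
    {"travel": [0, 0, 0], "rot": [0, 0, 0]},
    {"travel": [0, 0, 0], "rot": [0, 0, 0]}
  ]
}}

```text
clock: 3.1
tcp_pos: [0.4029, 0.3708, 0.1522]
eef_rot: [-3.139, 0.002, 1.624]
ft_force: [-0.2, 0.1, 0.7]
finger_gap: 0.0943
```

Run:
```python
from h import *
from rig import bot
s=bot.get_state(); print(s['tcp_pos'],s['eef_rot'])
for n in ("side","top"):
    im=cams.read_camera(n); cv2.imwrite(f"pics/{n}1.png",im)
    p=proj(n,s['tcp_pos']); print(n,p)
    x,y=int(p[0])-60,int(p[1])-45
    crop(im,max(x,0),max(y,0),120,100,5,f"pics/e_{n}.png")
```

```text
[0.40294191 0.37080231 0.15222839] [-3.13898279e+00  1.72644677e-03  1.62382017e+00]
side [265.25278517 150.3713165 ]
top [205.76245118 200.79560176]
```

View pics/e_side.png

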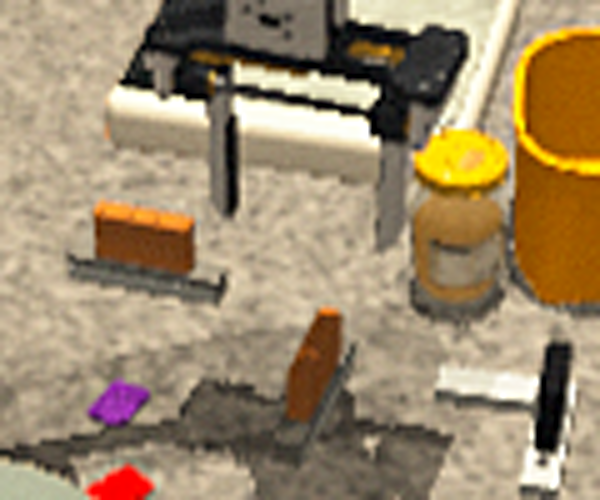

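View pics/top1.png

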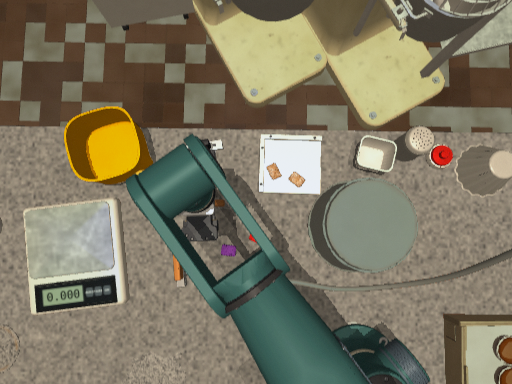

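Run:
```python
from h import *
im=cv2.imread('pics/side0.png'); 
c,s=np.cos(.053),np.sin(.053)
f=lambda x,y,z:proj('side',(.4045+c*x-s*y,.3725+s*x+c*y,z))
a=cv2.resize(im[155:215,240:300],None,fx=9,fy=9,interpolation=cv2.INTER_NEAREST)
for p in [(.008,.035,.06),(-.008,.035,.06),(.008,-.035,.06),(-.008,-.035,.06),(-.01,-.055,.0),(-.01,-.055,.02),(.01,.055,.02),(.01,-.055,0)]:
    u=f(*p); print(u); cv2.circle(a,(int((u[0]-240+.5)*9),int((u[1]-155+.5)*9)),3,(255,0,255),-1)
cv2.imwrite('pics/f.png',a)
# board corner and square
b=cv2.resize(im[165:270,235:345],None,fx=6,fy=6,interpolation=cv2.INTER_NEAREST)
def dot(x,y,z):
    u=proj('side',(x,y,z)); cv2.circle(b,(int((u[0]-235+.5)*6),int((u[1]-165+.5)*6)),3,(255,0,255),-1)
C=np.array([.577,.235]);c,s=np.cos(-.021),np.sin(-.021)
for x,y,z in [(0,0,.026),(12e-3,12e-3,.026),(12e-3,-.150,.026),(0,-.150,.026),(-.14,0,.026),(-.14,.012,.026),(-.14,-.15,.014)]: dot(C[0]+c*x-s*y,C[1]+s*x+c*y,z)
C=np.array([.5547,.4017]);c,s=np.cos(.172),np.sin(.172)
for x,y,z in [(.012,.045,.012),(.012,-.055,.012),(-.012,-.055,.012),(.008,.025,.064),(.008,-.025,.064),(-.008,-.025,.064),(-.078,.045,.012)]: dot(C[0]+c*x-s*y,C[1]+s*x+c*y,z)
cv2.imwrite('pics/g.png',b)
```

```text
[271.97757151 166.92368191]
[267.27815223 165.87295508]
[264.70483645 180.62960695]
[259.87390051 179.50522193]
[257.3471114  197.41465821]
[257.2539673  192.83396388]
[274.43952535 172.62994382]
[263.27235489 198.85951231]
```

View pics/f.png

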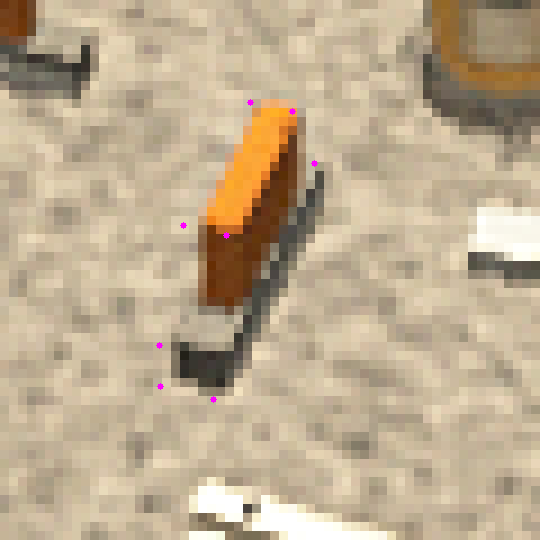

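View pics/g.png

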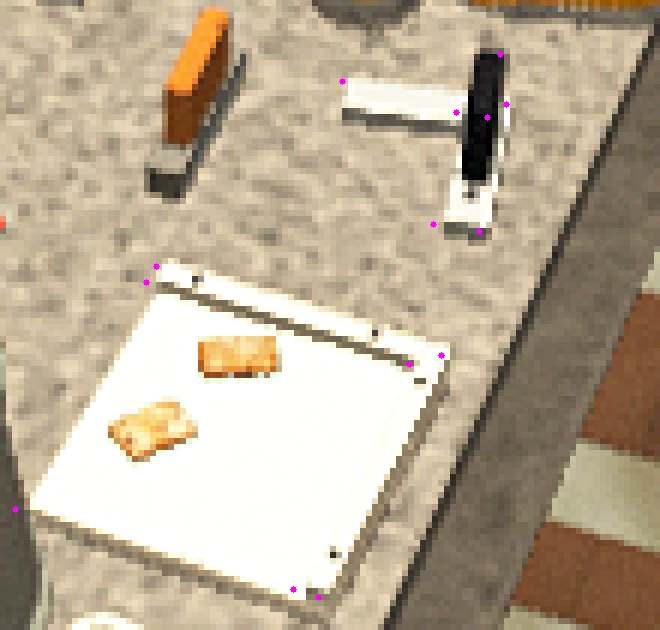

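Run:
```python
from h import *
d1=lambda x,y:(252+x/8-.5,128+y/8-.5)
d2=lambda x,y:(178+x/7-.5,132+y/7-.5)
f=lambda x,y:(240+x/9-.5,155+y/9-.5)
g=lambda x,y:(235+x/6-.5,165+y/6-.5)
for nm,a,b in [('rib',d2(220.5,498),f(252,168)),('cornerTLfence',d1(72,48),g(450,350)),('TRfence',d1(560,65),g(158,265)),('BLf',d1(56,510),g(322,600)),('inner',d1(104,94),g(410,368)),('FRboard',d1(545,520),g(33,507)),('sqribTL?',d2(210,50),g(470,50)),('sq longendR in',d2(315,112),g(446,226)),('sq short end out',d2(77,325),g(343,80)),('screwB',d1(150,68),g(375,332)),('screwR',d1(502,78),g(197,278)),('screwL',d1(83,158),g(419,380)),('screwF',d1(71,449),g(334,553))]:
    p,e=tri(a,b); print(nm,np.round(p*1000,1),round(e*1000,1), 'top-plane',np.round(plane('top',*a,p[2])[:2]*1000,1))
```

```text
rib [407.  374.7  58.5] 3.2 top-plane [405.6 374. ]
cornerTLfence [591.2 248.7  28. ] 3.1 top-plane [589.7 248. ]
TRfence [524.8 106.2 200.4] 45.4 top-plane [544.8 117.2]
BLf [ 494.8  262.8 -233.5] 64.7 top-plane [465.3 249.3]
inner [576.4 237.4  20.9] 0.2 top-plane [576.3 237.3]
FRboard [440.   92.5  13.6] 1.5 top-plane [439.3  92.1]
sqribTL? [555.7 375.7 108.1] 0.1 top-plane [555.8 375.7]
sq longendR in [556.7 348.2   9.4] 3.1 top-plane [555.3 347.5]
sq short end out [471.5 433.5  13. ] 2.6 top-plane [472.7 434.2]
screwB [569.5 220.7  61.8] 13.1 top-plane [575.4 223.8]
screwR [530.6 121.6 178.9] 34.9 top-plane [546.1 129.9]
screwL [569.  247.8  -3.8] 19.1 top-plane [560.2 243.5]
screwF [ 508.2  255.8 -177.9] 54.6 top-plane [483.3 244.2]
```

Run:
```python
from h import *
d1=lambda x,y:(252+x/8-.5,128+y/8-.5)
g=lambda x,y:(235+x/6-.5,165+y/6-.5)
for nm,a,b in [('TRfence',d1(560,65),g(322,600)),('BLf',d1(56,510),g(158,263)),('screwB',d1(150,68),g(419,380)),('screwR',d1(502,78),g(334,553)),('screwL',d1(83,158),g(375,332)),('screwF',d1(71,449),g(197,278))]:
    p,e=tri(a,b); print(nm,np.round(p*1000,1),round(e*1000,1), 'top-plane',np.round(plane('top',*a,p[2])[:2]*1000,1))
```

```text
TRfence [587.4  88.1  21.4] 1.5 top-plane [588.   88.4]
BLf [438.3 250.9  28.1] 1.2 top-plane [438.9 251.2]
screwB [584.3 223.2  29.5] 2.5 top-plane [583.2 222.7]
screwR [583.  109.   28.3] 2.6 top-plane [581.8 108.4]
screwL [554.2 244.6  30. ] 2.5 top-plane [553.1 244. ]
screwF [459.4 247.1  28.7] 2.0 top-plane [458.5 246.6]
```

Request:
{"api": "jog_arm", "payload": {
  "commands": [
    {"travel": [3.5, 3.5, -30], "rot": [0, 0, 0]},
    {"travel": [0, 0, -30], "rot": [0, 0, 0]},
    {"travel": [0, 0, -30], "rot": [0, 0, 0]},
    {"travel": [0, 0, -20], "rot": [0, 0, 0]},
    {"travel": [0, 0, -14], "rot": [0, 0, 0]},
    {"travel": [0, 0, 0], "rot": [0, 0, 0]}
  ]
}}

```text
clock: 3.8
tcp_pos: [0.4071, 0.3744, 0.0296]
eef_rot: [-3.142, 0.0, 1.623]
ft_force: [0.1, 0.2, -0.1]
finger_gap: 0.0938
```

Request:
{"api": "jog_arm", "payload": {
  "commands": [
    {"travel": [0, 0, 0], "rot": [0, 0, 0]},
    {"travel": [0, 0, 0], "rot": [0, 0, 0]},
    {"travel": [0, 0, 0], "rot": [0, 0, 0]},
    {"travel": [0, 0, 0], "rot": [0, 0, 0]},
    {"travel": [0, 0, 0], "rot": [0, 0, 0]},
    {"travel": [0, 0, 0], "rot": [0, 0, 0]},
    {"travel": [0, 0, 0], "rot": [0, 0, 0]},
    {"travel": [0, 0, 0], "rot": [0, 0, 0]}
  ],
  "hand": 0,
  "grip_force": 40
}}

```text
clock: 4.6
tcp_pos: [0.4069, 0.3745, 0.0294]
eef_rot: [-3.142, 0.0, 1.624]
ft_force: [0.5, -0.0, -0.9]
finger_gap: 0.0334
```

Request:
{"api": "jog_arm", "payload": {
  "commands": [
    {"travel": [0, 0, 0], "rot": [0, 0, 0]},
    {"travel": [0, 0, 0], "rot": [0, 0, 0]},
    {"travel": [0, 0, 0], "rot": [0, 0, 0]},
    {"travel": [0, 0, 0], "rot": [0, 0, 0]},
    {"travel": [0, 0, 0], "rot": [0, 0, 0]},
    {"travel": [0, 0, 0], "rot": [0, 0, 0]}
  ]
}}

```text
clock: 5.2
tcp_pos: [0.4067, 0.3745, 0.0294]
eef_rot: [-3.141, 0.0, 1.624]
ft_force: [0.4, -0.7, -0.4]
finger_gap: 0.0157
```

Run:
```python
from h import *
t=cv2.imread('pics/top0.png')
for u,v in [(319,225),(308,225),(365,180),(417,225),(365,271),(330,196)]: print(u,v,np.round(plane('top',u,v,.176)[:2]*1000), np.round(plane('top',u,v,0)[:2]*1000))
crop(t,290,170,140,115,5,'pics/p.png')
```

```text
319 225 [352. 119.] [355.  92.]
308 225 [351. 143.] [355. 120.]
365 180 [452.  17.] [476. -30.]
417 225 [355. -96.] [ 359. -165.]
365 271 [254.  19.] [238. -27.]
330 196 [416.  95.] [432.  63.]
```

View pics/p.png

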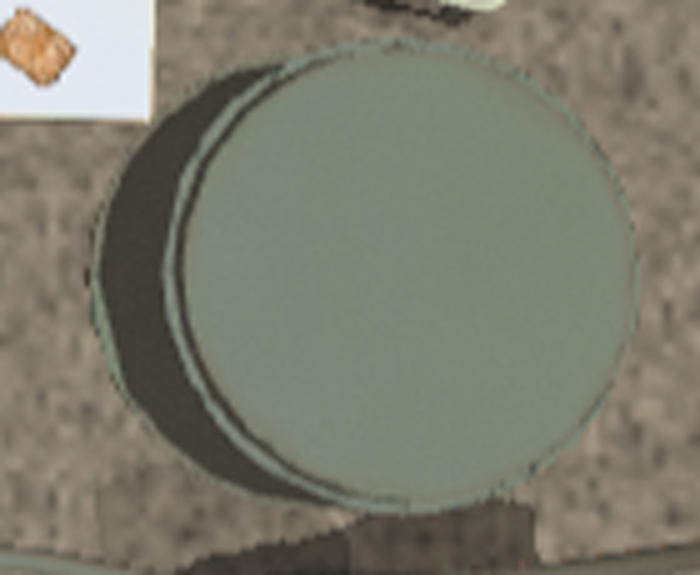

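Request:
{"api": "jog_arm", "payload": {
  "commands": [
    {"travel": [0, 0, 0], "rot": [0, 0, 0]},
    {"travel": [0, 0, 0], "rot": [0, 0, 0]},
    {"travel": [0, 0, 0], "rot": [0, 0, 0]},
    {"travel": [0, 0, 0], "rot": [0, 0, 0]},
    {"travel": [-0.5, 10, 0], "rot": [0, 0, 0]},
    {"travel": [-0.5, 10, -1], "rot": [0, 0, 0]},
    {"travel": [0, 0, 0], "rot": [0, 0, 0]},
    {"travel": [0, 0, 0], "rot": [0, 0, 0]}
  ],
  "hand": 0.4
}}

```text
clock: 6.0
tcp_pos: [0.4057, 0.3949, 0.0283]
eef_rot: [-3.141, 0.0, 1.625]
ft_force: [-0.1, -0.5, 1.0]
finger_gap: 0.0375
```

Request:
{"api": "jog_arm", "payload": {
  "commands": [
    {"travel": [0, 0, 0], "rot": [0, 0, 0]},
    {"travel": [0, 0, 0], "rot": [0, 0, 0]},
    {"travel": [0, 0, 0], "rot": [0, 0, 0]},
    {"travel": [0, 0, 0], "rot": [0, 0, 0]},
    {"travel": [0, 0, 0], "rot": [0, 0, 0]},
    {"travel": [0, 0, 0], "rot": [0, 0, 0]},
    {"travel": [0, 0, 0], "rot": [0, 0, 0]}
  ],
  "hand": 0,
  "grip_force": 45
}}

```text
clock: 6.7
tcp_pos: [0.4059, 0.3943, 0.0285]
eef_rot: [-3.142, 0.0, 1.624]
ft_force: [-0.0, -1.8, -0.8]
finger_gap: 0.0156
```

Request:
{"api": "jog_arm", "payload": {
  "commands": [
    {"travel": [0, 0, 30], "rot": [0, 0, 0]},
    {"travel": [0, 0, 35], "rot": [0, 0, 0]},
    {"travel": [28, -38, 0], "rot": [0, 0, -0.015]},
    {"travel": [28, -38, 0], "rot": [0, 0, -0.015]},
    {"travel": [28, -38, 0], "rot": [0, 0, -0.015]},
    {"travel": [28, -39, 0], "rot": [0, 0, -0.015]},
    {"travel": [28, -39, 0], "rot": [0, 0, -0.013]},
    {"travel": [0, 0, 0], "rot": [0, 0, 0]}
  ]
}}

```text
clock: 7.5
tcp_pos: [0.5489, 0.1972, 0.0929]
eef_rot: [3.14, 0.003, 1.543]
ft_force: [0.4, -0.1, -1.6]
finger_gap: 0.016
```

Request:
{"api": "jog_arm", "payload": {
  "commands": [
    {"travel": [0, 0, -15], "rot": [0, 0, 0]},
    {"travel": [0, 0, -10], "rot": [0, 0, 0]},
    {"travel": [0, 0, 0], "rot": [0, 0, 0]}
  ]
}}

```text
clock: 7.8
tcp_pos: [0.5428, 0.2033, 0.0649]
eef_rot: [-3.135, 0.001, 1.553]
ft_force: [-1.3, 0.8, -2.1]
finger_gap: 0.0157
```

Run:
```python
from h import *
from rig import bot
s=bot.get_state(); print(s['tcp_pos'],s['eef_rot'])
for n in ("side","top"):
    im=cams.read_camera(n); cv2.imwrite(f"pics/{n}2.png",im)
im=cv2.imread('pics/side2.png'); crop(im,225,160,120,105,6,'pics/h.png')
```

```text
[0.54282925 0.20327341 0.06492504] [-3.13517225e+00  1.46339091e-03  1.55296349e+00]
```

View pics/h.png

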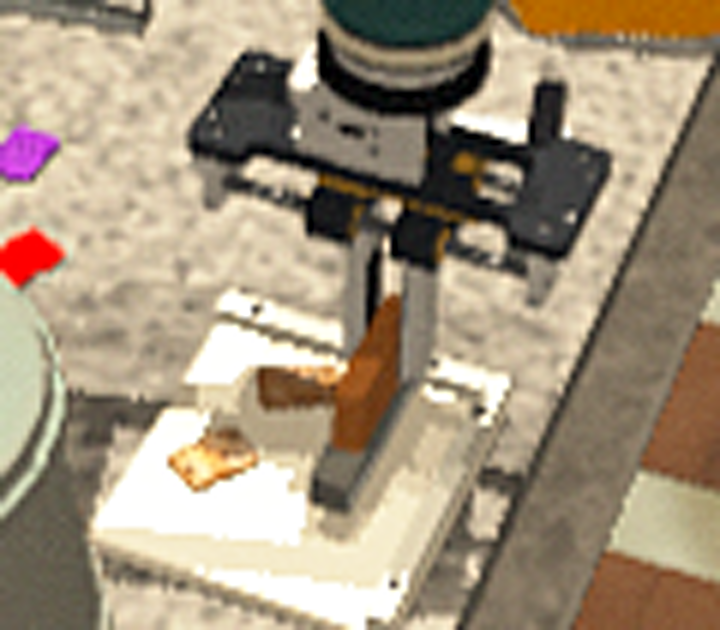

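View pics/top2.png

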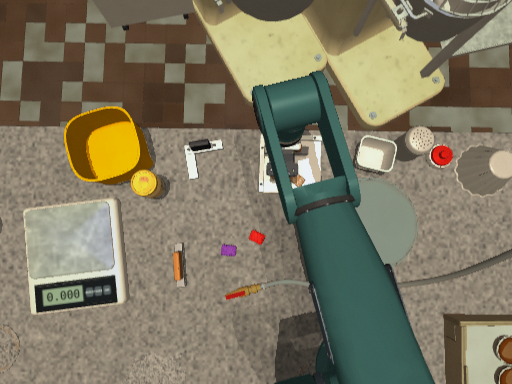

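Run:
```python
from h import *
g=lambda x,y:(225+x/6-.5,160+y/6-.5)
for nm,p,z in [('end bl',(313,500),.0365),('end br',(350,511),.0365),('end tr',(358,473),.0565),('rib end top r',(365,455),None)]:
    if z: print(nm,np.round(plane('side',*g(*p),z)[:2]*1000,1))
# reference: fence and chips on this image
for nm,p,z in [('A',(0,0),0)]: pass
im=cv2.imread('pics/side0.png')
hs=cv2.cvtColor(im,cv2.COLOR_BGR2HSV)
m=((hs[...,0]>5)&(hs[...,0]<25)&(hs[...,1]>70)&(hs[...,2]>110)).astype(np.uint8)
m[:215]=0;m[250:]=0;m[:,:245]=0;m[:,290:]=0
n,l,st,ce=cv2.connectedComponentsWithStats(m)
for i in range(1,n):
    if st[i][4]>20:
        ct,_=cv2.findContours((l==i).astype(np.uint8),0,1); b=cv2.boxPoints(cv2.minAreaRect(ct[0])); print(ce[i],st[i]); 
        P=np.array([plane('side',*c,.02)[:2] for c in ct[0][:,0].astype(float)])*1000; print(P.min(0),P.max(0),P.mean(0))
im=cv2.imread('pics/top0.png')
hs=cv2.cvtColor(im,cv2.COLOR_BGR2HSV)
m=((hs[...,0]>5)&(hs[...,0]<25)&(hs[...,1]>70)&(hs[...,2]>100)).astype(np.uint8)
m[:150]=0;m[190:]=0;m[:,:266]=0;m[:,310:]=0
n,l,st,ce=cv2.connectedComponentsWithStats(m)
for i in range(1,n):
    if st[i][4]>20:
        ct,_=cv2.findContours((l==i).astype(np.uint8),0,1)
        P=np.array([plane('top',*c,.02)[:2] for c in ct[0][:,0].astype(float)])*1000; print('top',P.min(0),P.max(0),P.mean(0))
g0=lambda x,y:(235+x/6-.5,165+y/6-.5)
print('side fence inner-ish',[np.round(plane('side',*g0(*p),z)[:2]*1000,1) for p,z in [((410,368),.014),((450,350),.026),((158,263),.026),((33,507),.014)]])
```

```text
end bl [534.5 135. ]
end br [552.7 135.3]
end tr [553.7 141.9]
[274.14285714 223.86904762] [268 221  14   7  84]
[476.33919921 196.17682219] [516.13805329 230.86333486] [495.98066747 213.81778654]
[259.71428571 236.3452381 ] [253 232  15  10  84]
[457.37386377 133.28292067] [495.94725965 172.51286754] [478.40436315 154.1360117 ]
top [472.11324732 193.3318371 ] [514.05458648 229.89371171] [492.75014547 212.39553082]
top [454.75017766 133.61497362] [491.24864656 172.54203326] [472.85517851 153.14026288]
side fence inner-ish [array([574.8, 243.6]), array([591.9, 251.6]), array([437. , 252.5]), array([440.8,  92.5])]
```

Run:
```python
from h import *
im=cv2.imread('pics/side2.png')
a=cv2.resize(im[205:250,270:315],None,fx=13,fy=13,interpolation=cv2.INTER_NEAREST)
for k in range(0,45,5):
    cv2.putText(a,str(270+k),(k*13,10),0,.35,(0,0,255)); cv2.putText(a,str(205+k),(0,k*13+5),0,.35,(0,0,255))
s=np.array([.5428,.2033]); y=1.553-np.pi/2; c,sn=np.cos(y),np.sin(y)
for p in [(-.01,-.075,-.0285),(.01,-.075,-.0285),(.01,-.075,-.0085),(.01,.035,-.0085),(-.01,-.075,-.0085),(.008,-.055,.0315),(-.008,-.055,.0315),(.008,-.055,-.0085)]:
    w=(s[0]+c*p[0]-sn*p[1], s[1]+sn*p[0]+c*p[1], .065+p[2]); u=proj('side',w); 
    cv2.circle(a,(int((u[0]-270+.5)*13),int((u[1]-205+.5)*13)),4,(255,0,255),-1)
cv2.imwrite('pics/i.png',a)
```

```text
(no output)
```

View pics/i.png

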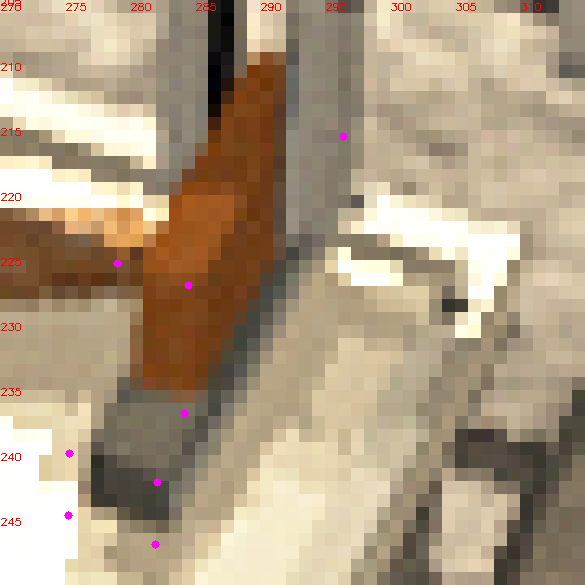

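Run:
```python
from h import *
for p in [(.008,-.008),(.0205,-.008),(.008,.008),(.0205,.008)]: print(p,proj('side',(.5428+p[0],.2033+p[1],.065)))
```

```text
(0.008, -0.008) [290.02101636 222.77978069]
(0.0205, -0.008) [294.20345865 224.02305319]
(0.008, 0.008) [291.97965982 218.96762463]
(0.0205, 0.008) [296.13417316 220.19019686]
```

Request:
{"api": "jog_arm", "payload": {
  "commands": [
    {"travel": [0, -8.5, 0], "rot": [0, 0, 0]},
    {"travel": [0, 0, -10], "rot": [0, 0, 0]},
    {"travel": [0, 0, -6], "rot": [0, 0, 0]},
    {"travel": [0, 0, -4], "rot": [0, 0, 0]},
    {"travel": [0, 0, 0], "rot": [0, 0, 0]},
    {"travel": [0, 0, 0], "rot": [0, 0, 0]}
  ]
}}

```text
clock: 8.5
tcp_pos: [0.5459, 0.194, 0.0483]
eef_rot: [-3.141, 0.0, 1.551]
ft_force: [1.0, -0.1, -2.0]
finger_gap: 0.0156
```

Request:
{"api": "jog_arm", "payload": {
  "commands": [
    {"travel": [0, 0, -3], "rot": [0, 0, 0]},
    {"travel": [0, 0, -2], "rot": [0, 0, 0]},
    {"travel": [0, 0, 0], "rot": [0, 0, 0]}
  ]
}}

```text
clock: 8.8
tcp_pos: [0.5457, 0.194, 0.0431]
eef_rot: [-3.141, 0.0, 1.551]
ft_force: [0.2, -0.3, -1.8]
finger_gap: 0.0159
```

Run:
```python
from h import *
im=cams.read_camera('side'); cv2.imwrite('pics/side3.png',im); crop(im,230,190,100,80,7,'pics/j.png')
```

```text
(no output)
```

View pics/j.png

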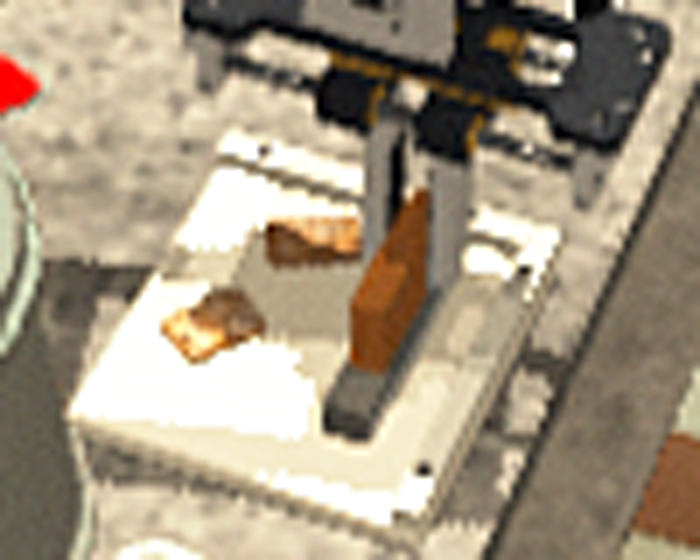

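Request:
{"api": "jog_arm", "payload": {
  "commands": [
    {"travel": [-8, 0.1, -0.6], "rot": [0, 0, 0]},
    {"travel": [-8, 0.1, 0], "rot": [0, 0, 0]},
    {"travel": [-8, 0.2, 0], "rot": [0, 0, 0]},
    {"travel": [-8, 0.1, 0], "rot": [0, 0, 0]},
    {"travel": [-8, 0.2, 0], "rot": [0, 0, 0]},
    {"travel": [-8, 0.1, 0], "rot": [0, 0, 0]},
    {"travel": [-8, 0.2, 0], "rot": [0, 0, 0]}
  ]
}}

```text
clock: 9.55
tcp_pos: [0.4892, 0.1951, 0.043]
eef_rot: [3.141, -0.0, 1.551]
ft_force: [0.1, -0.0, -2.0]
finger_gap: 0.0155
```

Run:
```python
from h import *
im=cams.read_camera('side'); cv2.imwrite('pics/side4.png',im); crop(im,230,190,100,80,7,'pics/k.png')
```

```text
(no output)
```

View pics/k.png

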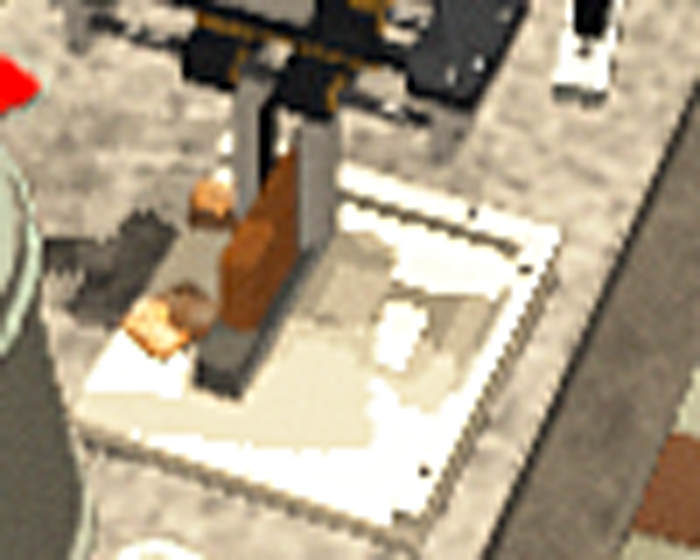

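Request:
{"api": "jog_arm", "payload": {
  "commands": [
    {"travel": [-8, 0.2, 0], "rot": [0, 0, 0]},
    {"travel": [-8, 0.1, 0], "rot": [0, 0, 0]},
    {"travel": [-8, 0.2, 0], "rot": [0, 0, 0]},
    {"travel": [-8, 0.1, 0], "rot": [0, 0, 0]},
    {"travel": [-8, 0.2, 0], "rot": [0, 0, 0]},
    {"travel": [-8, 0.1, 0], "rot": [0, 0, 0]},
    {"travel": [0, 0, 0], "rot": [0, 0, 0]},
    {"travel": [0, 0, 0], "rot": [0, 0, 0]}
  ]
}}

```text
clock: 10.4
tcp_pos: [0.4419, 0.1959, 0.043]
eef_rot: [3.141, -0.0, 1.551]
ft_force: [-0.8, -0.7, -1.3]
finger_gap: 0.0158
```

Run:
```python
from h import *
im=cams.read_camera('side'); cv2.imwrite('pics/side5.png',im); crop(im,210,180,100,80,7,'pics/l.png')
im=cams.read_camera('top'); cv2.imwrite('pics/top5.png',im); crop(im,250,120,100,80,7,'pics/l2.png')
```

```text
(no output)
```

View pics/l.png

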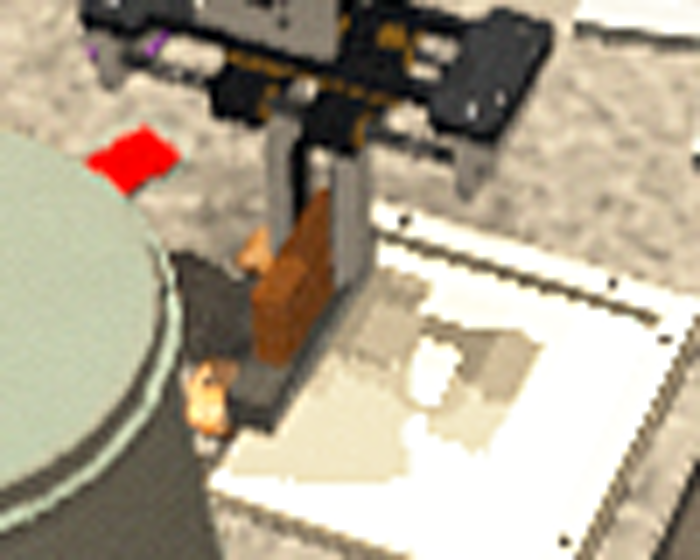

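View pics/l2.png

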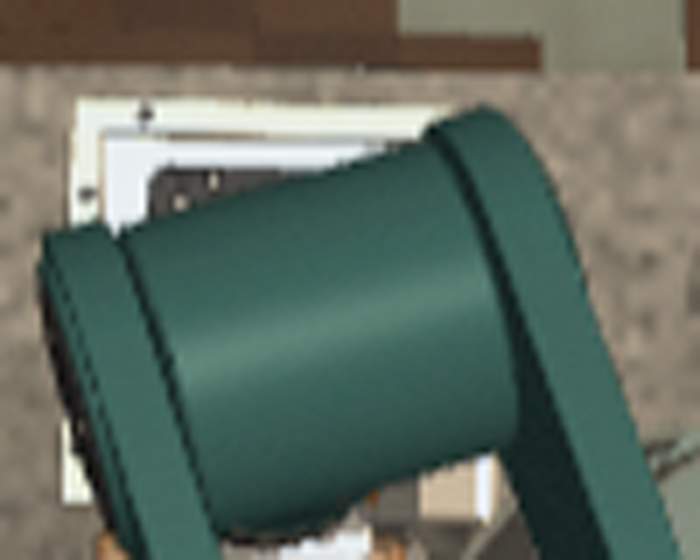

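Request:
{"api": "jog_arm", "payload": {
  "commands": [
    {"travel": [0, 0, 10], "rot": [0, 0, 0]},
    {"travel": [0, 0, 15], "rot": [0, 0, 0]},
    {"travel": [0, 0, 20], "rot": [0, 0, 0]},
    {"travel": [0, 0, 30], "rot": [0, 0, 0]},
    {"travel": [-10, 25, 20], "rot": [0, 0, 0]},
    {"travel": [-10, 35, 0], "rot": [0, 0, 0]},
    {"travel": [-10, 40, 0], "rot": [0, 0, 0]},
    {"travel": [0, 20, 0], "rot": [0, 0, 0]}
  ]
}}

```text
clock: 11.3
tcp_pos: [0.4112, 0.3187, 0.1393]
eef_rot: [3.141, -0.002, 1.553]
ft_force: [0.1, -0.9, -1.6]
finger_gap: 0.0157
```

Run:
```python
from h import *
im=cams.read_camera('side'); cv2.imwrite('pics/side6.png',im); crop(im,200,150,130,100,5,'pics/n.png')
im=cams.read_camera('top'); cv2.imwrite('pics/top6.png',im); crop(im,230,120,130,100,5,'pics/n2.png')
```

```text
(no output)
```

View pics/n.png

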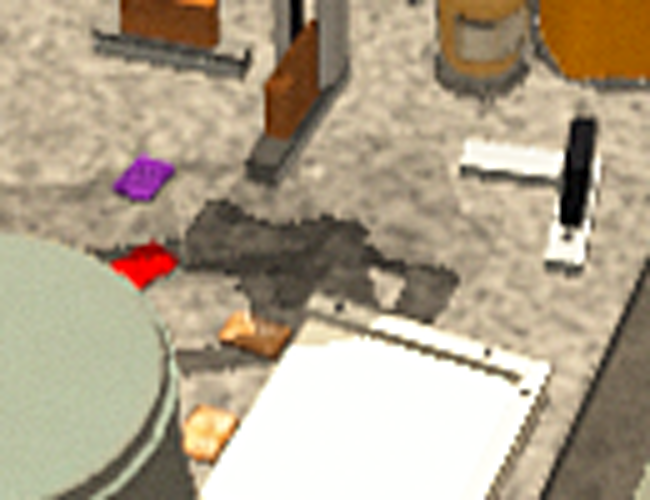

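View pics/n2.png

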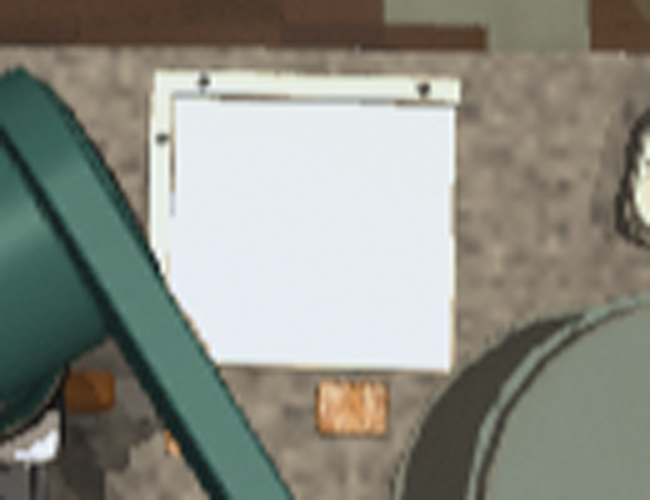

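Request:
{"api": "jog_arm", "payload": {
  "commands": [
    {"travel": [-10, 35, 0], "rot": [0, 0, 0]},
    {"travel": [-10, 35, 0], "rot": [0, 0, 0]},
    {"travel": [0, 0, -40], "rot": [0, 0, 0]},
    {"travel": [0, 0, -35], "rot": [0, 0, 0]},
    {"travel": [0, 0, -20], "rot": [0, 0, 0]},
    {"travel": [0, 0, -8], "rot": [0, 0, 0]},
    {"travel": [0, 0, 0], "rot": [0, 0, 0]},
    {"travel": [0, 0, 0], "rot": [0, 0, 0]}
  ]
}}

```text
clock: 12.2
tcp_pos: [0.3932, 0.3861, 0.0365]
eef_rot: [3.139, -0.001, 1.55]
ft_force: [-0.3, 0.1, -1.2]
finger_gap: 0.0158
```

Request:
{"api": "jog_arm", "payload": {
  "commands": [
    {"travel": [0, 0, -4], "rot": [0, 0, 0]},
    {"travel": [0, 0, -2], "rot": [0, 0, 0]},
    {"travel": [0, 0, -1.5], "rot": [0, 0, 0]},
    {"travel": [0, 0, 0], "rot": [0, 0, 0]}
  ]
}}

```text
clock: 12.6
tcp_pos: [0.3924, 0.3863, 0.0285]
eef_rot: [3.14, -0.001, 1.551]
ft_force: [-0.0, -0.6, 2.5]
finger_gap: 0.0159
```

Request:
{"api": "jog_arm", "payload": {
  "commands": [
    {"travel": [0, 0, 0], "rot": [0, 0, 0]},
    {"travel": [0, 0, 0], "rot": [0, 0, 0]},
    {"travel": [0, 0, 0], "rot": [0, 0, 0]},
    {"travel": [0, 0, 0], "rot": [0, 0, 0]},
    {"travel": [0, 0, 0], "rot": [0, 0, 0]},
    {"travel": [0, 0, 0], "rot": [0, 0, 0]},
    {"travel": [0, 0, 20], "rot": [0, 0, 0]},
    {"travel": [0, 0, 40], "rot": [0, 0, 0]}
  ],
  "hand": 0.5
}}

```text
clock: 13.4
tcp_pos: [0.3895, 0.3839, 0.0839]
eef_rot: [-3.135, 0.006, 1.551]
ft_force: [0.2, -0.1, 0.8]
finger_gap: 0.0469
```

Request:
{"api": "jog_arm", "payload": {
  "commands": [
    {"travel": [0, 0, 50], "rot": [0, 0, 0]},
    {"travel": [0, 0, 30], "rot": [0, 0, 0]},
    {"travel": [0, 0, 0], "rot": [0, 0, 0]},
    {"travel": [0, 0, 0], "rot": [0, 0, 0]}
  ]
}}

```text
clock: 13.8
tcp_pos: [0.3921, 0.3861, 0.1679]
eef_rot: [3.14, -0.001, 1.551]
ft_force: [-0.7, -0.7, -0.6]
finger_gap: 0.047
```

Run:
```python
from h import *
from rig import bot
print(bot.get_state()['joint_pos'])
im=cams.read_camera('side'); cv2.imwrite('pics/side7.png',im); crop(im,200,130,150,120,5,'pics/o.png')
im=cams.read_camera('top'); cv2.imwrite('pics/top7.png',im); crop(im,170,120,160,120,5,'pics/o2.png')
```

```text
[ 6.74624202e-01  9.69235959e-02  1.43447680e+00 -1.22649519e-04
  1.60866901e+00  6.94613306e-01]
```

View pics/o.png

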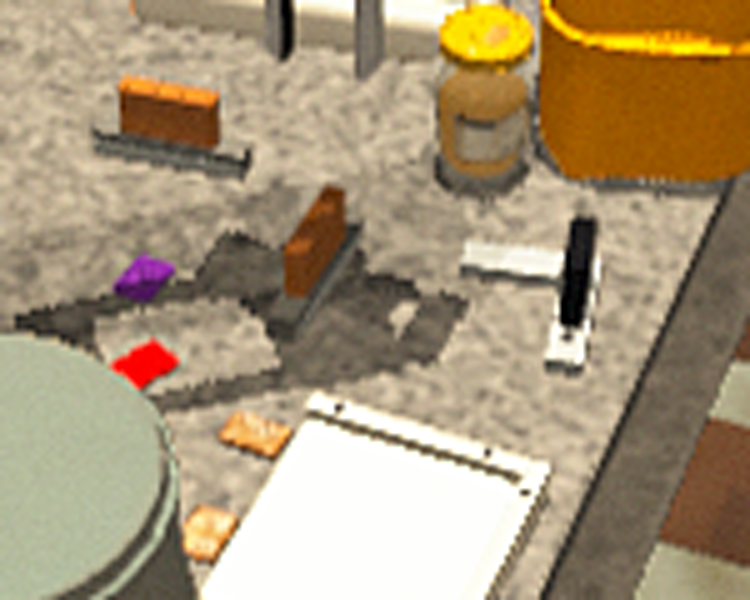

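View pics/o2.png

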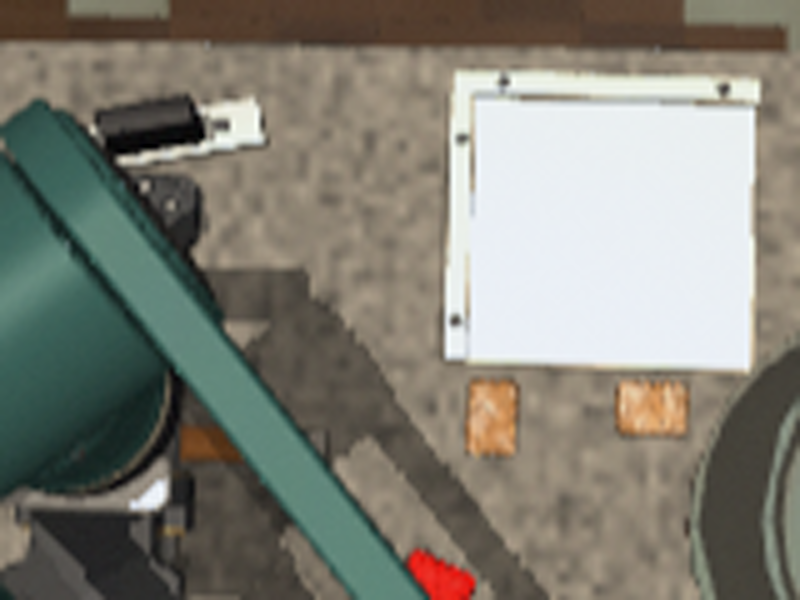

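Request:
{"api": "jog_arm", "payload": {
  "commands": [
    {"travel": [33, 3.5, 0], "rot": [0, 0, 0.04]},
    {"travel": [33, 3.5, 0], "rot": [0, 0, 0.04]},
    {"travel": [33, 3.5, 0], "rot": [0, 0, 0.04]},
    {"travel": [33, 3.5, 0], "rot": [0, 0, 0.04]},
    {"travel": [33, 3, 0], "rot": [0, 0, 0.032]},
    {"travel": [0, 0, -40], "rot": [0, 0, 0]},
    {"travel": [0, 0, -25], "rot": [0, 0, 0]},
    {"travel": [0, 0, 0], "rot": [0, 0, 0]}
  ],
  "hand": 0.6
}}

```text
clock: 14.7
tcp_pos: [0.5532, 0.4003, 0.0934]
eef_rot: [-3.127, 0.006, 1.742]
ft_force: [-0.7, -0.1, -0.6]
finger_gap: 0.0564
```

Run:
```python
from h import *
im=cams.read_camera('side'); cv2.imwrite('pics/side8.png',im); crop(im,270,110,90,110,6,'pics/q.png')
```

```text
(no output)
```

View pics/q.png

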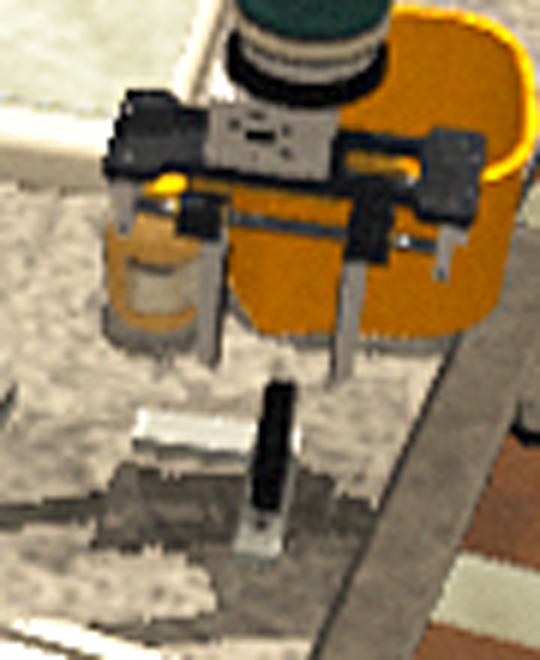

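Request:
{"api": "jog_arm", "payload": {
  "commands": [
    {"travel": [0, 0, -25], "rot": [0, 0, 0]},
    {"travel": [0, 0, -25], "rot": [0, 0, 0]},
    {"travel": [0, 0, -15], "rot": [0, 0, 0]},
    {"travel": [0, 0, -10], "rot": [0, 0, 0]},
    {"travel": [0, 0, -4], "rot": [0, 0, 0]},
    {"travel": [0, 0, 0], "rot": [0, 0, 0]},
    {"travel": [0, 0, 0], "rot": [0, 0, 0]}
  ]
}}

```text
clock: 15.45
tcp_pos: [0.5576, 0.4034, 0.0249]
eef_rot: [3.139, -0.001, 1.743]
ft_force: [0.3, 0.1, -0.0]
finger_gap: 0.0563
```

Request:
{"api": "jog_arm", "payload": {
  "commands": [
    {"travel": [0, 0, 0], "rot": [0, 0, 0]},
    {"travel": [0, 0, 0], "rot": [0, 0, 0]},
    {"travel": [0, 0, 0], "rot": [0, 0, 0]},
    {"travel": [0, 0, 0], "rot": [0, 0, 0]},
    {"travel": [0, 0, 0], "rot": [0, 0, 0]},
    {"travel": [0, 0, 0], "rot": [0, 0, 0]},
    {"travel": [0, 0, 0], "rot": [0, 0, 0]},
    {"travel": [0, 0, 0], "rot": [0, 0, 0]}
  ],
  "hand": 0,
  "grip_force": 45
}}

```text
clock: 16.25
tcp_pos: [0.5566, 0.4029, 0.0233]
eef_rot: [-3.141, 0.0, 1.743]
ft_force: [-0.2, 0.5, 0.9]
finger_gap: 0.0157
```

Request:
{"api": "jog_arm", "payload": {
  "commands": [
    {"travel": [0, 0, 20], "rot": [0, 0, 0]},
    {"travel": [0, 0, 40], "rot": [0, 0, 0]},
    {"travel": [0, -36, 0], "rot": [0, 0, -0.032]},
    {"travel": [0, -36, 0], "rot": [0, 0, -0.032]},
    {"travel": [0, -37, 0], "rot": [0, 0, -0.032]},
    {"travel": [0, -37, 0], "rot": [0, 0, -0.032]},
    {"travel": [0, -37, 0], "rot": [0, 0, -0.032]},
    {"travel": [0, -37, 0], "rot": [0, 0, -0.032]}
  ]
}}

```text
clock: 17.05
tcp_pos: [0.5566, 0.1813, 0.0828]
eef_rot: [-3.141, 0.0, 1.55]
ft_force: [-0.0, -0.2, -2.9]
finger_gap: 0.0155
```

Request:
{"api": "jog_arm", "payload": {
  "commands": [
    {"travel": [0, 0, 0], "rot": [0, 0, 0]},
    {"travel": [0, 0, -15], "rot": [0, 0, 0]},
    {"travel": [0, 0, -10], "rot": [0, 0, 0]},
    {"travel": [0, 0, 0], "rot": [0, 0, 0]},
    {"travel": [0, 0, 0], "rot": [0, 0, 0]}
  ]
}}

```text
clock: 17.55
tcp_pos: [0.5561, 0.1839, 0.0571]
eef_rot: [-3.139, 0.0, 1.553]
ft_force: [0.4, -0.6, -2.2]
finger_gap: 0.0157
```

Run:
```python
from h import *
im=cams.read_camera('side'); cv2.imwrite('pics/side9.png',im); crop(im,240,180,100,85,7,'pics/r.png')
im=cams.read_camera('top'); cv2.imwrite('pics/top9.png',im); crop(im,230,110,110,95,7,'pics/r2.png')
```

```text
(no output)
```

View pics/r.png

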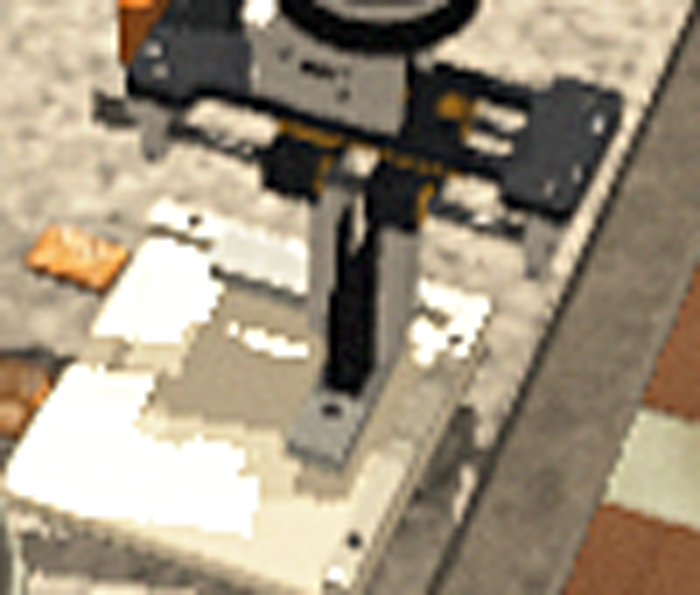

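View pics/r2.png

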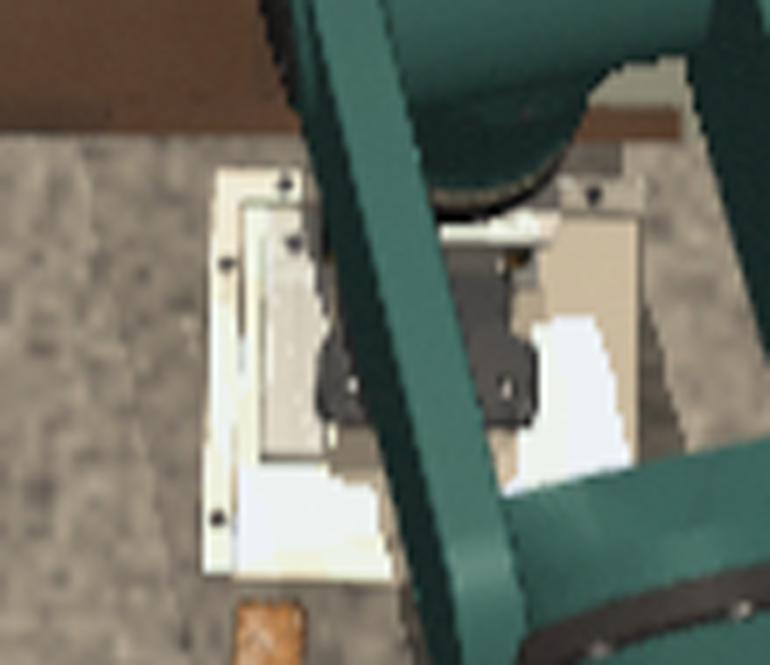

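Request:
{"api": "jog_arm", "payload": {
  "commands": [
    {"travel": [0, 0, -10], "rot": [0, 0, 0]},
    {"travel": [0, 0, -6], "rot": [0, 0, 0]},
    {"travel": [0, 0, -2], "rot": [0, 0, 0]},
    {"travel": [0, 0, 0], "rot": [0, 0, 0]},
    {"travel": [0, 0, 0], "rot": [0, 0, 0]}
  ]
}}

```text
clock: 18.15
tcp_pos: [0.557, 0.1829, 0.0404]
eef_rot: [3.141, -0.0, 1.551]
ft_force: [-1.0, 0.2, -2.0]
finger_gap: 0.0159
```

Request:
{"api": "jog_arm", "payload": {
  "commands": [
    {"travel": [0, 0, -1], "rot": [0, 0, 0]},
    {"travel": [0, 0, -1], "rot": [0, 0, 0]},
    {"travel": [0, 0, 0], "rot": [0, 0, 0]}
  ]
}}

```text
clock: 18.45
tcp_pos: [0.5569, 0.1829, 0.0384]
eef_rot: [3.142, 0.0, 1.551]
ft_force: [1.3, -0.8, -2.0]
finger_gap: 0.0157
```

Request:
{"api": "jog_arm", "payload": {
  "commands": [
    {"travel": [0, 0, -0.7], "rot": [0, 0, 0]},
    {"travel": [0, 0, -0.7], "rot": [0, 0, 0]},
    {"travel": [0, 0, 0], "rot": [0, 0, 0]}
  ]
}}

```text
clock: 18.75
tcp_pos: [0.557, 0.1829, 0.0373]
eef_rot: [3.141, -0.0, 1.551]
ft_force: [-0.2, -0.3, -0.8]
finger_gap: 0.0157
```

Request:
{"api": "jog_arm", "payload": {
  "commands": [
    {"travel": [2, 0, -0.3], "rot": [0, 0, 0]},
    {"travel": [2, 0, 0], "rot": [0, 0, 0]},
    {"travel": [2, 0, 0], "rot": [0, 0, 0]},
    {"travel": [0, 0, 0], "rot": [0, 0, 0]}
  ]
}}

```text
clock: 19.15
tcp_pos: [0.5632, 0.1831, 0.0373]
eef_rot: [3.141, -0.0, 1.551]
ft_force: [-3.2, 0.6, 3.9]
finger_gap: 0.0156
```

Request:
{"api": "jog_arm", "payload": {
  "commands": [
    {"travel": [1, 0, 0], "rot": [0, 0, 0]},
    {"travel": [1, 0, 0], "rot": [0, 0, 0]},
    {"travel": [0, 0, 0], "rot": [0, 0, 0]}
  ]
}}

```text
clock: 19.45
tcp_pos: [0.5647, 0.1831, 0.0373]
eef_rot: [-3.141, -0.0, 1.551]
ft_force: [-4.4, 0.1, 5.3]
finger_gap: 0.0157
```

Request:
{"api": "jog_arm", "payload": {
  "commands": [
    {"travel": [1, 0, 0.3], "rot": [0, 0, 0]},
    {"travel": [1, 0, 0], "rot": [0, 0, 0]},
    {"travel": [0, 0, 0], "rot": [0, 0, 0]}
  ]
}}

```text
clock: 19.75
tcp_pos: [0.5652, 0.1831, 0.0373]
eef_rot: [-3.138, -0.0, 1.551]
ft_force: [-7.7, 0.1, 6.9]
finger_gap: 0.0154
```

Request:
{"api": "jog_arm", "payload": {
  "commands": [
    {"travel": [0, 2, 0.3], "rot": [0, 0, 0]},
    {"travel": [0, 2, 0], "rot": [0, 0, 0]},
    {"travel": [0, 2, 0], "rot": [0, 0, 0]},
    {"travel": [0, 0, 0], "rot": [0, 0, 0]}
  ]
}}

```text
clock: 20.15
tcp_pos: [0.5652, 0.1838, 0.0377]
eef_rot: [-3.137, 0.01, 1.55]
ft_force: [-9.0, -11.5, 9.4]
finger_gap: 0.016
```

Request:
{"api": "jog_arm", "payload": {
  "commands": [
    {"travel": [0, 1, 0], "rot": [0, 0, 0]},
    {"travel": [0, 1, 0], "rot": [0, 0, 0]},
    {"travel": [0, 0, 0], "rot": [0, 0, 0]}
  ]
}}

```text
clock: 20.45
tcp_pos: [0.5653, 0.1853, 0.0377]
eef_rot: [-3.137, 0.011, 1.55]
ft_force: [-7.8, -13.0, 10.9]
finger_gap: 0.0157
```

Run:
```python
from h import *
im=cams.read_camera('top'); cv2.imwrite('pics/top10.png',im); crop(im,250,125,60,60,11,'pics/s2.png')
im=cams.read_camera('side'); cv2.imwrite('pics/side10.png',im); crop(im,255,190,80,80,8,'pics/s.png')
```

```text
(no output)
```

View pics/s2.png

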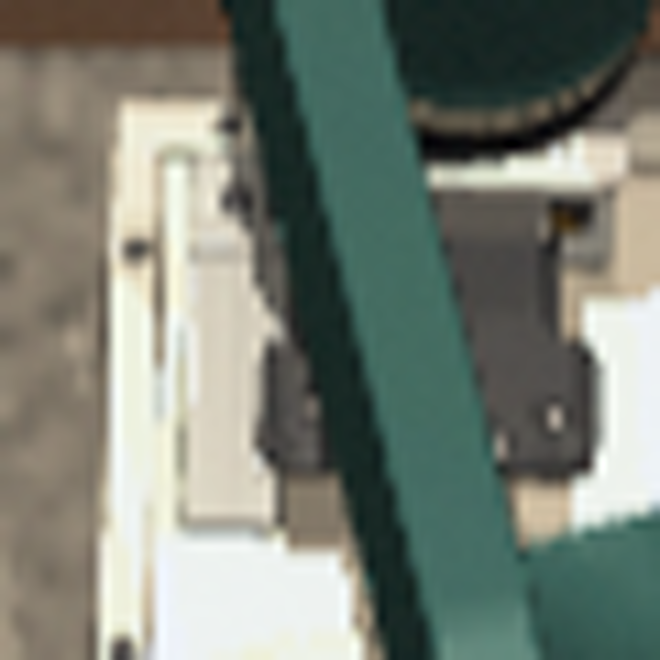

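View pics/s.png

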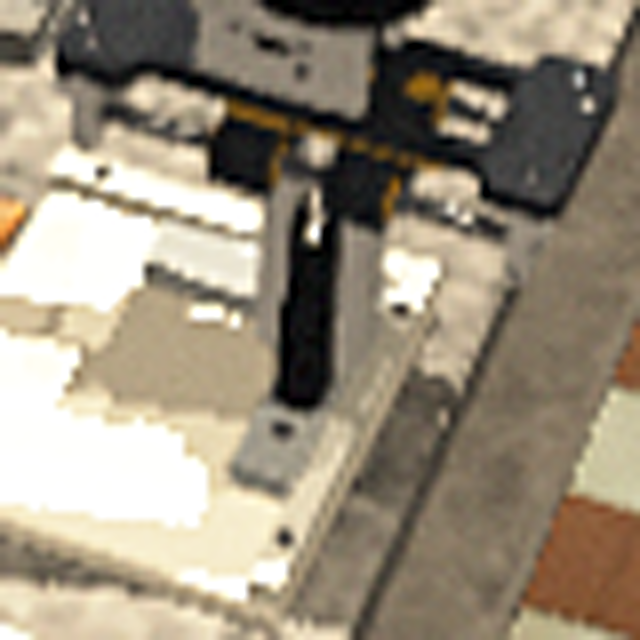

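Request:
{"api": "jog_arm", "payload": {
  "commands": [
    {"travel": [-1.5, 0, 1], "rot": [0, 0, 0]},
    {"travel": [0, 0, 0.3], "rot": [0, 0, 0]},
    {"travel": [0, 0, 0], "rot": [0, 0, 0]}
  ]
}}

```text
clock: 20.85
tcp_pos: [0.5653, 0.1908, 0.0376]
eef_rot: [-3.141, 0.0, 1.551]
ft_force: [-1.0, -0.7, -2.2]
finger_gap: 0.0157
```

Request:
{"api": "jog_arm", "payload": {
  "commands": [
    {"travel": [0, 1, 0], "rot": [0, 0, 0]},
    {"travel": [0, 1, 0], "rot": [0, 0, 0]},
    {"travel": [0, 0, 0], "rot": [0, 0, 0]}
  ]
}}

```text
clock: 21.15
tcp_pos: [0.5653, 0.1918, 0.0379]
eef_rot: [-3.141, 0.003, 1.551]
ft_force: [-0.8, -4.3, -3.1]
finger_gap: 0.0159
```

Request:
{"api": "jog_arm", "payload": {
  "commands": [
    {"travel": [0, 0.5, -0.5], "rot": [0, 0, 0]},
    {"travel": [1, 0, 0], "rot": [0, 0, 0]},
    {"travel": [1, 0, 0], "rot": [0, 0, 0]},
    {"travel": [0, 0, 0], "rot": [0, 0, 0]}
  ]
}}

```text
clock: 21.55
tcp_pos: [0.5654, 0.1918, 0.0378]
eef_rot: [-3.137, 0.004, 1.551]
ft_force: [-5.7, -6.2, 0.8]
finger_gap: 0.0157
```

Request:
{"api": "jog_arm", "payload": {
  "commands": [
    {"travel": [0, 0, -0.4], "rot": [0, 0, 0]},
    {"travel": [1, 1, 0], "rot": [0, 0, 0]},
    {"travel": [0, 0, 0], "rot": [0, 0, 0]},
    {"travel": [0, 0, 0], "rot": [0, 0, 0]},
    {"travel": [0, 0, 0], "rot": [0, 0, 0]}
  ]
}}

```text
clock: 22.05
tcp_pos: [0.5654, 0.1918, 0.0378]
eef_rot: [-3.135, 0.006, 1.551]
ft_force: [-8.6, -9.5, 4.8]
finger_gap: 0.016
```

Run:
```python
from h import *
from rig import bot
im=cams.read_camera('top'); cv2.imwrite('pics/top11.png',im); crop(im,250,125,60,60,11,'pics/t2.png')
im=cams.read_camera('side'); cv2.imwrite('pics/side11.png',im); crop(im,200,120,140,110,5.5,'pics/t.png')
s=bot.get_state(); print(s['ft_force'],s['ft_torque'],s['tcp_pos'],s['eef_rot'],s['clock'])
```

```text
[-8.62597561 -8.9606372   4.91423755] [-1.7826443  1.7171649 -0.0807069] [0.56542794 0.19181179 0.03776034] [-3.13451603  0.00550434  1.55049832] 22.15
```

View pics/t2.png

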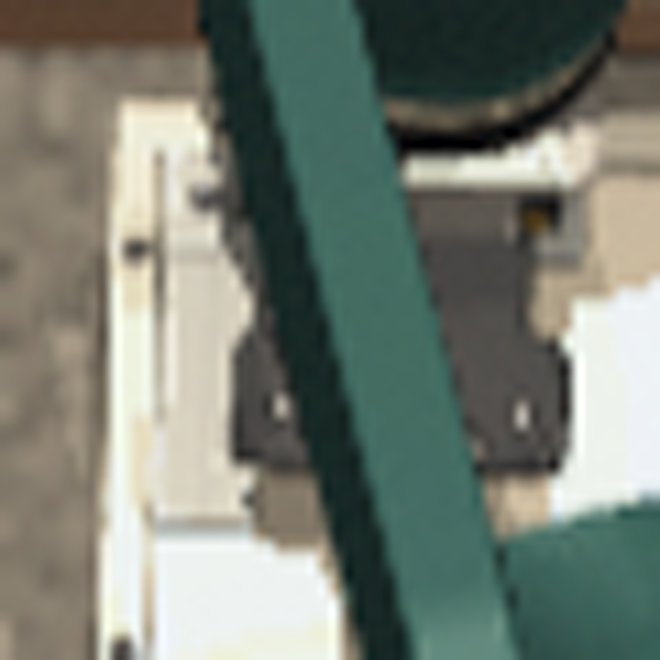

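View pics/t.png

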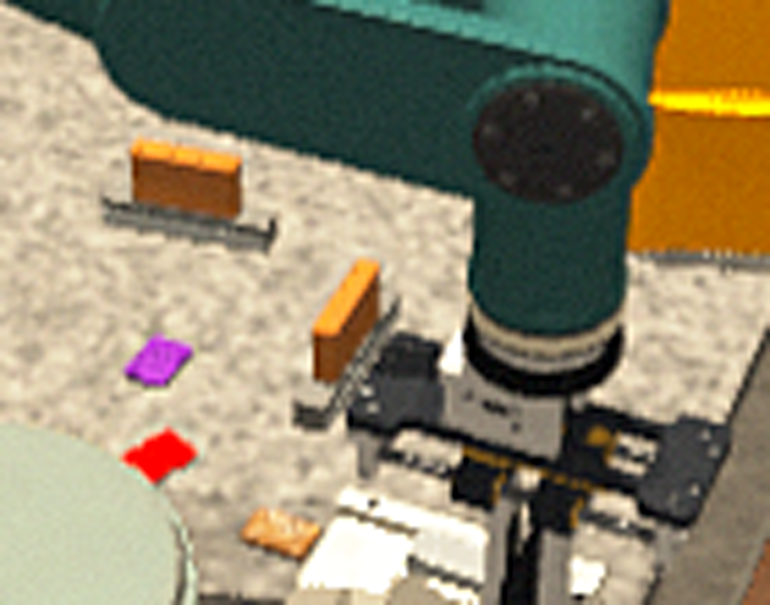

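Request:
{"api": "jog_arm", "payload": {
  "commands": [
    {"travel": [0, 0, 0], "rot": [0, 0, 0]},
    {"travel": [0, 0, 0], "rot": [0, 0, 0]},
    {"travel": [0, 0, 0], "rot": [0, 0, 0]},
    {"travel": [0, 0, 0], "rot": [0, 0, 0]},
    {"travel": [0, 0, 0], "rot": [0, 0, 0]}
  ]
}}

```text
clock: 22.65
tcp_pos: [0.5654, 0.1918, 0.0378]
eef_rot: [-3.135, 0.005, 1.55]
ft_force: [-8.1, -8.6, 2.6]
finger_gap: 0.0162
```

Run:
```python
from rig import workorder
print(workorder.hand_in())
```

```text
the job is handed in; nothing more can be done
None
```

I handed the job in at about 22.7 s with every step done; the hand-in returned no verdict. One pull of the scraper beside the left fence took both scraps off the front edge. I stood the scraper upright on the worktop and released it. I then gripped the square, laid it on the board and pressed it into the fence corner, where the arm still holds it.

**Last checks:**
- **Square:** The wrist force was steady at about 8 N against the back fence and 9 N against the left fence. Finger opening was 16 mm, which matches the rib. The top view shows the square flush along the left fence; the arm hides part of the back fence, so that contact rests on the force and on the tool stopping there.
- **Tilt:** The tool leaned about 0.007 rad, and its z stood 0.5 mm above the height where the square first touched the board. Both are well within the limits.
- **Scraps and scraper:** After the sweep both scraps lay flat on the worktop in front of the board. The scraper is upright. I moved nothing near the jar or the tub.

**What disagreed or went wrong on the way:**
- **Cameras:** The side and top views differed by 2–3 mm.
- **Scraper in the grip:** It sat about 6 mm further left than I assumed, so I shifted it 8.5 mm to the right before setting it down clear of the left fence.
- **First push to the left fence:** The square stuck on friction about 5 mm short. I eased the pressure, slid it on and pressed again.

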